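Fit the gas valve's control knob and keep it pressed in

TASK

On the boiler-room bench, throw the lever of the gas cock over until it drops into the marked notch of its quadrant. Then pick up the loose control knob, turn it so that its D-shaped hole matches the flat on the gas valve's spindle, push it fully onto the spindle and press knob and spindle all the way in, as when lighting a pilot flame. Finish while still holding the knob pressed in: do not let go of it, leave the lever in its notch, and leave the wrench, the jar and the two loose brass fittings where they lie.

Things in the scene. Friction and masses are not known exactly. Their poses are not given: they have to be found in the camera images.
- cock_lever (a joint): Swing of the gas cock's lever about its upright axis, rad: 0 to 1.75, counter-clockwise seen from above; starts between 0 and 0.6. At 1.25 a sprung ball under the lever drops into the notch and holds it centred there. About 1 N at the peg moves the lever, roughly 6 N pulls it out of the notch; it can be pushed past. Flat arm 16 mm wide, its top 74 mm above the bench.
- lever_grip (a point): Point on the axis of the upright black plastic peg at the lever's free end, 95 mm above the bench, 85 mm from the lever's axis. The peg is round, 14 mm thick, standing on the arm from 74 mm to 112 mm above the bench. It can be pinched from above from any side and moves with the lever.
- notch (a point): Fixed point on the cock: where the peg's point lever_grip lies when the lever is in the marked notch, 95 mm above the bench. The notch is the only gap (10 mm) in the steel quadrant plate, showing dark, marked by a raised steel rib (14 mm long, 5 mm wide, radial) on a lug just outside it.
- cock: The gas cock, fixed: a brass fitting on a 90 mm square steel foot. Origin on the lever's axis at bench level, z up. The lever arm points along its x axis at joint value 0. Brass stubs reach 75 mm from the axis along -x and -y. The steel quadrant plate under the lever has radius 64 mm, top 50 mm above the bench.
- valve: The gas control valve, fixed: aluminium block 100 x 90 mm, 46 mm high, with a round grey collar (82 mm across) whose face is 55 mm above the bench, copper stubs to 75 mm on both y sides. Origin under its centre at bench level, z up. The spindle stands in its centre. A small raised rib on the collar, 30 to 40 mm from the centre on +x, marks the side of the spindle's flat.
- spindle_tip (a point): Centre of the top end of the valve's steel D spindle. Upright, 12 mm thick with a flat 3 mm from its axis (9 mm across the flat) facing the +x axis of this frame; z up. It stands 28 mm above the collar's face, its tip 83 mm above the bench when not pressed, chamfered 1.2 mm. The spindle does not rotate; it moves down with the knob.
- spindle (a joint): How far the spindle is pressed in, m: 0 when free, 0.006 when fully in (hard stop). A spring pushes it back up: about 3 N to start it, 9 N at full depth.
- knob: Loose black control knob, 60 g, bore down on the bench. Origin: centre of underside, z up. Round body 34 mm across, 21 mm high; on it a grip bar 36 mm long (along x), 14 mm thick (along y), 20 to 44 mm above the underside, to be pinched across. A tapered nose prolongs the bar on +x, the side of the bore's flat. On the spindle, knob +x points along spindle_tip +x.
- knob_bore (a point): Centre of the closed upper end of the knob's bore, 16 mm above its underside, axes as the knob's; lies on spindle_tip when the knob is fully on. The bore is D-shaped, open below, 13.6 mm across, its flat 3.8 mm from the axis on +x, mouth chamfered 1.5 mm: about 0.8 mm play all round.
- knob_nose (a point): Tip of the knob's pointer nose, 30 mm from the knob's axis along its +x and 30 mm above its underside.
- wrench: Bystander: an open-ended steel wrench lying flat. Leave it alone.
- paste_jar: Bystander: a small jar, 52 mm across, 50 mm high, origin under its centre. Leave it alone.
- union_nut: Bystander: a brass ring nut, 36 mm across, 20 mm high, origin under its centre. Leave it alone.
- end_plug: Bystander: a brass end plug, 30 mm across, 26 mm high, origin under its centre. Leave it alone.
Mind the look-alikes: they are no part of the job. Leave any green look-alike of the cock alone. There is more than one size of the knob; the job needs the middle-sized.

How it is judged:
On the way, in this order (a step that is already met when the one before it is completed fails the run):
1. the lever rests in the marked notch (value of joint cock_lever between 1.19 and 1.31 rad and velocity of joint cock_lever between -0.1 and 0.1 rad/s), for 0.2 s.
2. the knob is fully on the spindle, flat to flat (z of knob_bore in the frame of spindle_tip between -0.004 and 0.0025 m and horizontal distance between knob_bore and spindle_tip below 0.003 m and angle between the x axis of knob and the x axis of spindle_tip, either way round below 0.3 rad and x of knob_nose in the frame of spindle_tip above 0.02 m and angle between knob's own z axis and vertical below 0.12 rad), for 0.2 s.
At the end, for the whole second after the job is handed in: Lever still in the notch (1.25 +- 0.06 rad); knob on the spindle, upright, nose on the flat's side, bore end within 2.5 mm of the tip and 3 mm sideways; spindle pressed in more than 4 of 6 mm; the robot still presses the knob (over 1.5 N) through the last second (all of step 2 and value of joint cock_lever between 1.19 and 1.31 rad and value of joint spindle above 0.004 m and contact force between any of the fingers, the arm and knob above 1.5 N); the arm keeps its last pose, push and grip.
It fails at once if a bystander (wrench) is moved more than 25 mm (distance of wrench from where it was at the start of the episode above 0.025 m).
It fails at once if a bystander (paste jar) is moved more than 25 mm (distance of paste_jar from where it was at the start of the episode above 0.025 m).
It fails at once if a bystander (union nut) is moved more than 25 mm (distance of union_nut from where it was at the start of the episode above 0.025 m).
It fails at once if a bystander (end plug) is moved more than 25 mm (distance of end_plug from where it was at the start of the episode above 0.025 m).
It also fails if it takes over 58 s, if anything falls off the work surface, if the arm or the gripper's body presses on something with over 40 N, if the wrist force passes 120 N, or if a joint passes its speed limit or range.

ROBOT

A 6-joint arm with a two-finger parallel gripper is mounted at the origin on the work surface. World frame = base frame: x ahead of the robot, y to its left, z up, the work surface at z = 0. Lengths are in m, angles in rad, forces in N, time in s.
With the tool pointing down it reaches from about 0.425 to 0.95 m from the base axis. Payload 3.5 kg.
Tool frame: the origin (TCP) lies on the mounting face of the last link; the fingertips stand 173 mm ahead of it and the grasp point (between the pads) lies 155 mm ahead of it; z points along the fingers, y is the line along which they close (so a half turn about z gives the same grasp; the last joint's range is limited). The gripper opens to 85 mm and grips with 20 to 120 N. Pads are 22 mm wide; open, the fingers measure 114 mm over their backs; the gripper's body (76 mm by 85 mm) begins 54 mm behind the grasp point. The pads swing forward as they close: fully open they stand 13 mm farther back than shut.
Start: joints at [-1.268, 0.286, 1.577, -0, 1.279, -0.15], TCP at [0.295, -0.607, 0.405] pointing down, gripper open.
Joint ranges: [-2.77, 2.77], [-0.9, 2.22], [0.21, 2.48], [-1.53, 4.67], [0.24, 2.81], [-2.84, 2.84]. Speed limits (rad/s): [2.79, 2.79, 3.14, 3.14, 3.14, 3.14].

INTERFACE

Orientations are given as a unit quaternion [w, x, y, z].
In Python, from workcell import bot gives the robot as it stands.
- The arm moves only by the tool arm_command, never from a script. Its argument "plan" is a list of rows, each a list of 3 entries, a list of its own where there are three numbers: the turn, a rotation vector about the tool's x, y, z in rad, then the shift along the tool's x, y, z in cm, then the finger opening in cm, from 0 to 8.54. In form: [[[wx, wy, wz], [tx, ty, tz], claw], ...]. A call has exactly 10 rows; each row shifts and turns the commanded pose from where the row before left it, along the tool's axes as they then stand; what a row does not reach is not made up. A row lasts 1/10 s, in which the tool goes at most 50 mm and 8.59 degrees, less where a joint would pass 70% of its speed; a pose out of reach is approached as far as the arm can. A call is refused whole if a number of a shift passes 5 or a number of a turn 0.15, either way. A call with a gripper value outside its range is refused whole. The fingers move at their own pace and stop on an object; the grip force is fixed at half the most. Time passes only in rows, so rows that do not move let the fingers close, or fill a call up. It gives the time, the measured TCP pose, the force, the opening and the grip force at its end, in the units of the state.
- bot.get_state(): the state, without advancing time (a new reading comes with each control period).
- bot.grab_frame(name): name is "scene" or "top"; returns a dict with "color" (420x560x3 uint8, red, green, blue), "camera_matrix" (3x3 intrinsics, pixels), "k1" (the pictures are not rectified: a ray, as slopes to the right and down, at radius r is drawn at 1 + k1 r^2 times it, then the intrinsics apply), "pose" (4x4, takes a point from camera to world coordinates). Camera axes: x right, y down, z forward; pixel columns grow to the right and rows downward; lengths in m; the calibration is good to about 2 mm. A picture is of the moment at which its call begins. There is no depth.
- bot.close_job(): hands the job in; it is judged then, once.
Trained networks look in a picture, given as the dict that the camera call returned (one of the last four; its "shot" number tells which), for a name from the list of things; names that differ only in an ending like _2 or _b are one class to them, and where a whole thing is asked for, a point or a joint stands for the part that bears it (a point fixed in the world has none). Each returns a list of dicts, best first, with "confidence" (0 to 1); they miss things now and then, are a little off and sometimes report something else, mostly with a low value. They report only what shows in the picture. A call takes as long as a camera call. They do not tell look-alikes from the thing itself.
- bot.find_in(picture, thing): "point" ([x, y, z] in m, in world coordinates, good to about 4 mm: the middle of the surface that is visible of it).
- bot.regions_of(picture, thing): "region" (420x560 bool, what is visible of it).
- bot.spot_point(picture, thing): "point" ([x, y, z] in m, in world coordinates, good to about 4 mm: a listed point, or the origin of a listed thing).
The state is a dict: "t": time; "joint_pos": joint angles; "dq": joint speeds; "joint_efforts": joint torques, N m; "tcp_pos": TCP position; "orientation": TCP orientation; "force": force on the tool from outside, world axes, zero at the start; "torque": the same for the moment, N m; "width": finger opening in m; "grasp_force": force on a finger pad.
Only numpy, scipy, OpenCV 4.12 (cv2) and the standard library are available. Lean on these libraries where they do the work, as an engineer would, in place of code of your own. Each camera call takes 0.05 s, during which the arm holds its last target. There are 200 camera calls.

## Working session

There is one attempt and no reset: what is moved stays moved. The work goes in short steps, Python scripts to look and compute and a tool call to move; the robot and the scene stay as the last step left them, time stands still between calls to the robot, and variables do not carry over. Pictures are saved under pics/ and viewed, at most 10 in all, crops included, and the job is handed in when it is done.

Besides the shell and the picture viewer there is one more tool, called after "Request:" by a JSON object that holds its "name" and its "arguments". arm_command: Moves the arm, as the interface text tells. Its arguments: {"type":"object","properties":{"plan":{"type":"array"}},"required":["plan"]}

```bash
mkdir -p pics; ls
cat > h.py <<'E'
import numpy as np, cv2
from workcell import bot
def pix(f,P):
    T=np.linalg.inv(f["pose"]);p=T[:3,:3]@np.array(P)+T[:3,3];s=p[:2]/p[2];s=s*(1+f["k1"]*(s@s));K=f["camera_matrix"];return (K@[s[0],s[1],1])[:2]
def ray(f,uv,z):
    K=f["camera_matrix"];d=np.linalg.inv(K)@[uv[0],uv[1],1];s=d[:2].copy()
    for _ in range(20): s=d[:2]/(1+f["k1"]*(s@s))
    R=f["pose"][:3,:3];o=f["pose"][:3,3];v=R@[s[0],s[1],1];return o+v*(z-o[2])/v[2]
def save(f,n,box=None,k=1):
    im=f["color"][:,:,::-1]
    if box: im=im[box[1]:box[3],box[0]:box[2]]
    cv2.imwrite("pics/"+n,cv2.resize(im,None,fx=k,fy=k,interpolation=cv2.INTER_CUBIC))
E
python3 - <<'E'
from h import *
np.set_printoptions(precision=4,suppress=True)
for c in ("top","scene"):
    f=bot.grab_frame(c);save(f,c+"1.png");print(c,f["pose"][:3,3],f["camera_matrix"][0,0])
    for t in ("cock","lever_grip","notch","valve","spindle_tip","knob","knob_bore","knob_nose","wrench","paste_jar","union_nut","end_plug"):
        for r in bot.spot_point(f,t)[:4]:
            p=np.array(r["point"]);print(t,round(r["confidence"],2),p,pix(f,p).round())
print(bot.get_state())
E
```

```text
pics
top [0.3877 0.0302 1.2493] 430.02335028596644
cock 0.87 [ 0.7103 -0.3576  0.0041] [409. 167.]
cock 0.58 [ 0.4808 -0.2752 -0.0018] [385. 244.]
lever_grip 0.73 [ 0.778  -0.3979  0.0956] [431. 136.]
lever_grip 0.53 [ 0.5669 -0.2662  0.0969] [389. 210.]
notch 0.75 [ 0.7669 -0.2987  0.0959] [397. 139.]
notch 0.63 [ 0.5261 -0.2056  0.0955] [367. 224.]
valve 0.62 [ 0.5148  0.2997 -0.0002] [188. 232.]
spindle_tip 0.44 [ 0.7571 -0.1917  0.0024] [354. 152.]
knob 0.71 [0.612  0.111  0.0021] [253. 199.]
knob 0.55 [0.5555 0.0326 0.0005] [279. 218.]
knob 0.38 [ 0.5117  0.1007 -0.0011] [256. 233.]
knob_bore 0.61 [0.5558 0.033  0.0191] [279. 217.]
knob_bore 0.57 [0.5148 0.1027 0.0124] [255. 232.]
knob_nose 0.79 [0.6246 0.0759 0.0399] [264. 193.]
knob_nose 0.56 [0.5215 0.1217 0.0183] [248. 229.]
knob_nose 0.43 [0.5837 0.0294 0.0305] [281. 207.]
wrench 0.84 [ 0.7563 -0.1914  0.0014] [354. 152.]
paste_jar 0.74 [ 0.7364  0.2007 -0.0018] [224. 159.]
union_nut 0.51 [0.5137 0.2989 0.0016] [188. 232.]
union_nut 0.48 [0.3865 0.1351 0.002 ] [244. 277.]
end_plug 0.63 [ 0.386  -0.1224  0.0017] [333. 277.]

[... 1167 characters left out ...]
353. 308.]
union_nut 0.62 [0.3785 0.1419 0.0013] [354. 184.]
end_plug 0.53 [ 0.3819 -0.1264  0.0005] [259. 167.]
end_plug 0.32 [0.3803 0.1407 0.    ] [354. 185.]
end_plug 0.19 [ 0.5286 -0.2075  0.0926] [209. 179.]
{'t': 1.3, 'joint_pos': array([-1.268 ,  0.2863,  1.5767,  0.    ,  1.2786, -0.15  ]), 'dq': array([ 0.0007,  0.0009, -0.0014, -0.0001,  0.0001,  0.0002]), 'joint_efforts': array([  0.0008, -40.5961, -29.2928,  -0.0001,   0.0005,   0.    ]), 'tcp_pos': array([ 0.2953, -0.6069,  0.4047]), 'orientation': array([-0.    ,  0.9745,  0.2245, -0.    ]), 'force': array([ 0.7024,  0.3181, -0.2422]), 'torque': array([0.0184, 0.0048, 0.0008]), 'grasp_force': 0.0, 'width': 0.08561022166756009}
```

Run:
```python
import cv2,numpy as np
a=cv2.imread("pics/top1.png")[110:300,170:450];b=cv2.imread("pics/scene1.png")[150:330,80:430]
a=cv2.resize(a,None,fx=2.14,fy=2.14,interpolation=3)[:, :600];b=cv2.resize(b,None,fx=2.2,fy=2.2,interpolation=3)
cv2.imwrite("pics/a.png",a);cv2.imwrite("pics/b.png",b)
```

```text
(no output)
```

View pics/a.png

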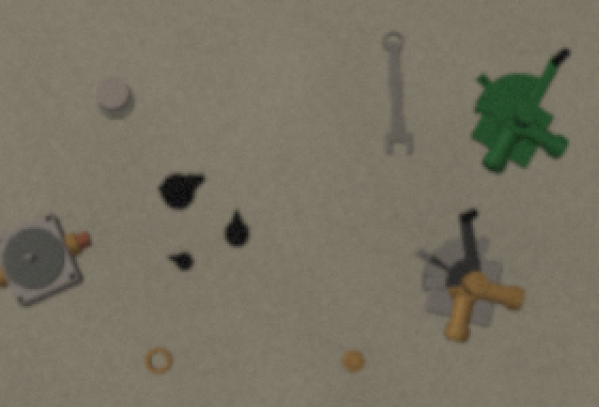

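View pics/b.png

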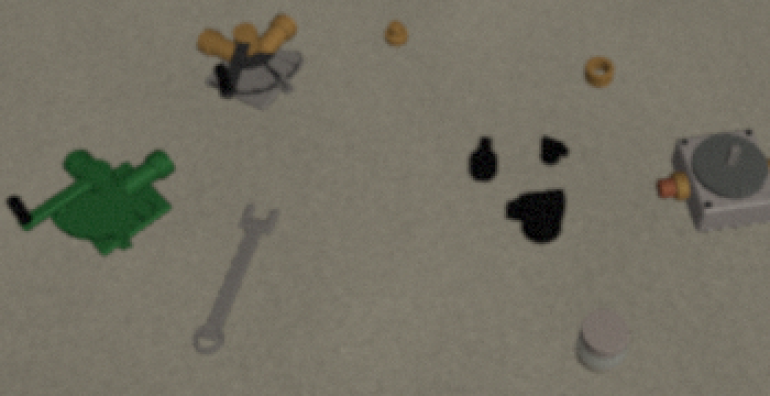

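Top picture: the cock is the brass and steel one at (385,244); the one at (409,167) is green, so I leave it alone. The knobs are at (253,199) large, (279,218) middle and (256,233) small. Nose heights of 39, 30 and about 21 mm confirm that the middle one is at (0.553, 0.031), and the enlarged crop agrees. The valve is at (188,232). I go to the lever first.

Request:
{"name": "arm_command", "arguments": {"plan": [[[0,0,0],[3.92,-1.88,0],8.5],[[0,0,0],[3.92,-1.88,0],8.5],[[0,0,0],[3.92,-1.88,0],8.5],[[0,0,0],[3.92,-1.88,0],8.5],[[0,0,0],[3.92,-1.88,0],8.5],[[0,0,0],[3.92,-1.88,0],8.5],[[0,0,0],[3.92,-1.88,0],8.5],[[0,0,0],[3.92,-1.88,0],8.5],[[0,0,0],[3.92,-1.88,0],8.5],[[0,0,0],[3.92,-1.88,0],8.5]]}}

```text
t: 2.3
tcp_pos: [0.5665, -0.2648, 0.405]
orientation: [0.0, 0.974, 0.224, 0.0]
force: [0.1, -1.1, 0.5]
width: 0.0852
grasp_force: 0.0
```

```bash
cat >> h.py <<'E'
from scipy.spatial.transform import Rotation as Ro
def axes():
    s=bot.get_state();q=s["orientation"];return s,Ro.from_quat([q[1],q[2],q[3],q[0]])
def go(x,y,zgrasp):
    s,R=axes();d=R.inv().apply(np.array([x,y,zgrasp+.155])-s["tcp_pos"])*100
    X=R.apply([1,0,0]);print("t",s["t"],"tcp",s["tcp_pos"].round(4),"x-axis deg",np.degrees(np.arctan2(X[1],X[0])).round(2),"tilt",R.apply([0,0,1]).round(3),"F",s["force"].round(1),"w",s["width"].round(4),"grip",s["grasp_force"]);print("delta cm",d.round(2))
E
python3 - <<'E'
from h import *
go(.5658,-.2660,.098)
E
```

```text
Traceback (most recent call last):
  File "h.py", line 18, in go
    X=R.apply([1,0,0]);print("t",s["t"],"tcp",s["tcp_pos"].round(4),"x-axis deg",np.degrees(np.arctan2(X[1],X[0])).round(2),"tilt",R.apply([0,0,1]).round(3),"F",s["force"].round(1),"w",s["width"].round(4),"grip",s["grasp_force"]);print("delta cm",d.round(2))
                                                                                                                                                                                         ^^^^^^^^^^^^^^^^
AttributeError: 'float' object has no attribute 'round'
```

Request:
{"name": "arm_command", "arguments": {"plan": [[[0,0,0],[0,0.1,4],8.5],[[0,0,0],[0,0,4],8.5],[[0,0,0],[0,0,4],8.5],[[0,0,0],[0,0,3.2],5],[[0,0,0],[0,0,0],1.6],[[0,0,0],[0,0,0],1.6],[[0,0,0],[0,0,0],1.6],[[0,0,0],[0,0,0],1.6],[[0,0,0],[0,0,0],1.6],[[0,0,0],[0,0,0],1.6]]}}

```text
t: 3.3
tcp_pos: [0.5663, -0.2675, 0.2541]
orientation: [0.001, 0.974, 0.224, 0.001]
force: [0.1, 0.3, -0.2]
width: 0.0161
grasp_force: 0.0
```

```bash
sed -i 's/s\["width"\].round(4)/round(s["width"],4)/' h.py
python3 - <<'E'
from h import *
go(.5273,-.2047,.098)
f=bot.grab_frame("scene")
for t in ("lever_grip","notch","cock"):
    for r in bot.spot_point(f,t)[:2]: print(t,r["confidence"],np.round(r["point"],4))
# arc steps
s,R=axes();c=np.array([.480,-.2753]);prev=s["tcp_pos"][:2];a0=np.arctan2(*(prev-c)[::-1]);a1=np.arctan2(.0706,.0473)
for a in np.linspace(a0,a1,8)[1:]:
    p=c+.085*np.array([np.cos(a),np.sin(a)]);print(np.degrees(a).round(1),(R.inv().apply([*(p-prev),0])*100).round(2));prev=p
save(f,"s2.png",(120,130,300,260),4)
E
```

```text
t 3.3 tcp [ 0.5663 -0.2675  0.2541] x-axis deg 25.94 tilt [ 0.002 -0.001 -1.   ] F [ 0.1  0.3 -0.2] w 0.0161 grip 0.0
delta cm [-0.76 -7.36  0.09]
lever_grip 0.66 [ 0.7796 -0.4005  0.0904]
lever_grip 0.65 [ 0.5653 -0.2707  0.0957]
notch 0.69 [ 0.7696 -0.2974  0.0946]
cock 0.95 [ 0.4786 -0.2765  0.0011]
cock 0.65 [ 7.075e-01 -3.550e-01 -4.000e-04]
12.4 [ 0.17 -1.09 -0.  ]
19.7 [ 0.19 -1.07 -0.  ]
27.0 [ 0.05 -1.08 -0.  ]
34.3 [-0.09 -1.08 -0.  ]
41.6 [-0.22 -1.06 -0.  ]
48.9 [-0.36 -1.02 -0.  ]
56.2 [-0.48 -0.97 -0.  ]
```

View pics/s2.png

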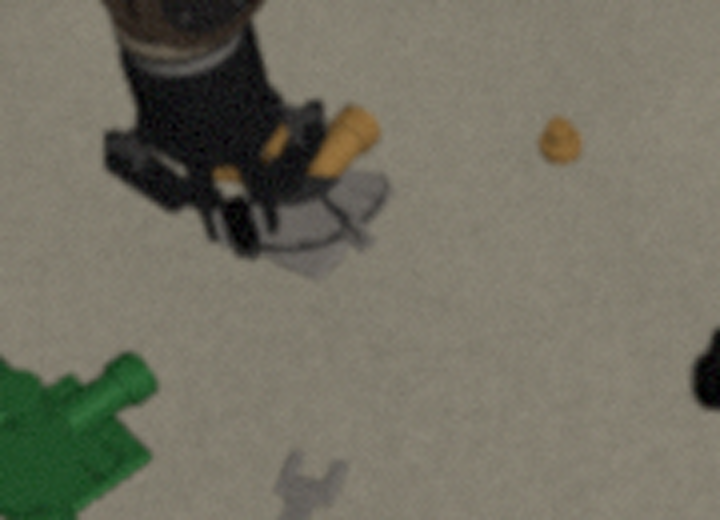

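The peg is between the fingers in the picture, around crop (238,220). The notch rib is near crop (358,235). I swing along the arc.

Request:
{"name": "arm_command", "arguments": {"plan": [[[0,0,0],[0.17,-1.09,0],1.6],[[0,0,0],[0.19,-1.07,0],1.6],[[0,0,0],[0.05,-1.08,0],1.6],[[0,0,0],[-0.09,-1.08,0],1.6],[[0,0,0],[-0.22,-1.06,0],1.6],[[0,0,0],[-0.36,-1.02,0],1.6],[[0,0,0],[-0.24,-0.5,0],1.6],[[0,0,0],[-0.24,-0.47,0],1.6],[[0,0,0],[0,0,0],1.6],[[0,0,0],[0,0,0],1.6]]}}

```text
t: 4.5
tcp_pos: [0.5274, -0.2045, 0.2531]
orientation: [0.001, 0.975, 0.224, 0.001]
force: [3.0, -1.4, 0.7]
width: 0.0157
grasp_force: 1.4
```

Run:
```python
from h import *
go(.5273,-.2047,.098)
for c in ("scene","top"):
  f=bot.grab_frame(c)
  for t in ("lever_grip","notch"):
    for r in bot.spot_point(f,t)[:2]: print(t,r["confidence"],np.round(r["point"],4))
  if c=="scene":save(f,"s3.png",(150,140,270,230),6)
```

```text
t 4.5 tcp [ 0.5274 -0.2045  0.2531] x-axis deg 25.93 tilt [ 0.002 -0.001 -1.   ] F [ 3.  -1.4  0.7] w 0.0157 grip 1.4412475749850273
delta cm [-0.02  0.01  0.01]
lever_grip 0.57 [ 0.5268 -0.2044  0.094 ]
lever_grip 0.57 [ 0.7772 -0.3987  0.094 ]
notch 0.86 [ 0.5268 -0.2066  0.0942]
notch 0.76 [ 0.7699 -0.3006  0.0935]
lever_grip 0.77 [ 0.779  -0.3939  0.0932]
notch 0.7 [ 0.766  -0.3006  0.0919]
```

View pics/s3.png

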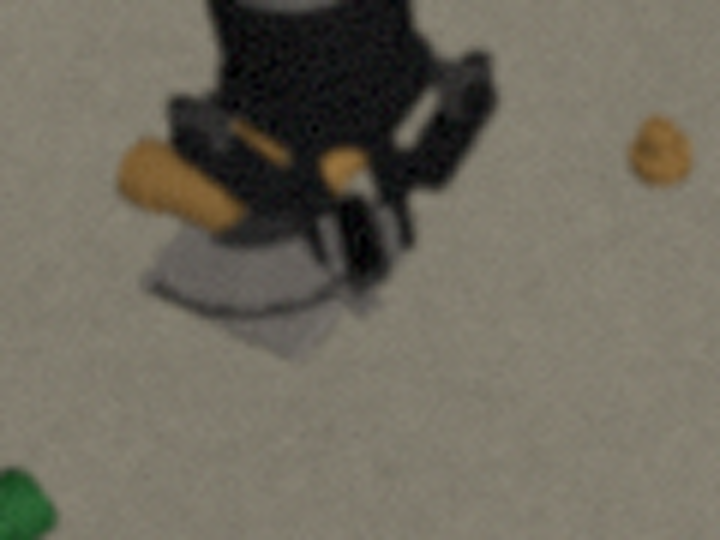

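The peg sits at the rib, with a mild reaction of about 3 N. I open the fingers, rise and check.

Request:
{"name": "arm_command", "arguments": {"plan": [[[0,0,0],[0,0,0],3.5],[[0,0,0],[0,0,0],3.5],[[0,0,0],[0,0,0],3.5],[[0,0,0],[0,0,-4],4],[[0,0,0],[0,0,-4],6],[[0,0,0],[0,0,-4],8.5],[[0,0,0],[-2,-5,0],8.5],[[0,0,0],[-2,-4.5,0],8.5],[[0,0,0],[-2,-4.5,0],8.5],[[0,0,0],[-2,-4.5,0],8.5]]}}

```text
t: 5.8
tcp_pos: [0.3753, -0.0743, 0.3719]
orientation: [-0.001, 0.975, 0.224, -0.001]
force: [0.7, 0.5, 0.6]
width: 0.0848
grasp_force: 0.0
```

Run:
```python
from h import *
go(.553,.031,.3)
for c in ("scene","top"):
  f=bot.grab_frame(c)
  for t in ("lever_grip","notch","cock","valve","spindle_tip","knob","knob_nose","knob_bore"):
    for r in bot.spot_point(f,t)[:3]: print(t,round(r["confidence"],2),np.round(r["point"],4))
  if c=="scene": A=f["color"][155:225,175:245]; B=f["color"][190:260,370:440]
  else: C=f["color"][190:260,340:410]; D=f["color"][195:265,155:225]
z=lambda i:cv2.resize(i[:,:,::-1],(300,300),interpolation=3)
cv2.imwrite("pics/q.png",np.vstack([np.hstack([z(A),z(C)]),np.hstack([z(B),z(D)])]))
```

```text
t 5.8 tcp [ 0.3753 -0.0743  0.3719] x-axis deg 25.92 tilt [-0.002  0.001 -1.   ] F [0.7 0.5 0.6] w 0.0848 grip 0.0
delta cm [20.57 -1.72 -8.33]
lever_grip 0.83 [ 0.7766 -0.3995  0.0929]
lever_grip 0.6 [ 0.5282 -0.2075  0.0933]
notch 0.88 [ 0.769  -0.2992  0.0961]
notch 0.57 [ 0.5282 -0.2073  0.0921]
notch 0.18 [0.5535 0.0303 0.014 ]
cock 0.68 [ 0.5486  0.0305 -0.0016]
cock 0.67 [ 4.787e-01 -2.733e-01  1.000e-04]
cock 0.66 [ 0.7024 -0.3542 -0.0036]
valve 0.57 [ 0.5112  0.3008 -0.0021]
spindle_tip 0.41 [0.5174 0.2952 0.0845]
knob 0.7 [0.738  0.2025 0.0012]
knob 0.69 [ 0.5507  0.0307 -0.0023]
knob 0.65 [ 6.089e-01  1.089e-01 -2.000e-04]
knob_nose 0.89 [0.6298 0.0763 0.0408]
knob_nose 0.77 [0.5832 0.028  0.0291]
knob_nose 0.6 [0.52   0.1239 0.0215]
knob_bore 0.87 [0.6083 0.1165 0.0237]
knob_bore 0.73 [0.5794 0.027  0.0325]
knob_bore 0.52 [0.5196 0.0992 0.0118]
lever_grip 0.84 [ 0.7759 -0.3994  0.095 ]
lever_grip 0.77 [ 0.5256 -0.2058  0.0995]
notch 0.93 [ 0.7647 -0.2989  0.0935]
notch 0.88 [ 0.5244 -0.2072  0.0945]
cock 0.71 [ 0.4833 -0.2768  0.0026]
valve 0.88 [ 0.5115  0.3006 -0.0007]
knob 0.67 [0.612  0.1146 0.0033]
knob 0.48 [ 5.563e-01  3.160e-02 -5.000e-04]
knob 0.41 [ 0.513   0.102  -0.0011]
knob_nose 0.68 [0.6277 0.0724 0.0411]
knob_nose 0.59 [0.5219 0.1161 0.0194]
knob_nose 0.57 [0.5848 0.0296 0.0292]
knob_bore 0.67 [0.6104 0.1115 0.0207]
knob_bore 0.63 [0.516  0.105  0.0127]
knob_bore 0.41 [0.554  0.0315 0.0177]
```

View pics/q.png

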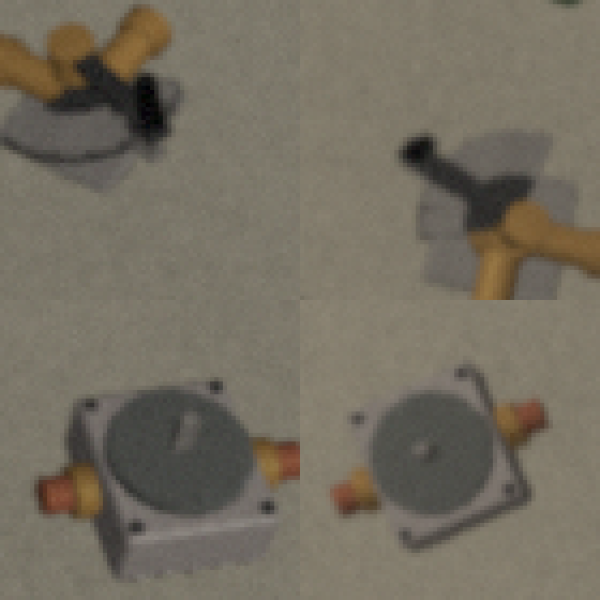

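Lever in the notch. In the bottom row the valve's stubs show clearly, at crop (55,495) and (285,460) in the scene view, but the rib does not. I rectify the collar's plane with averaged frames to find it.

Run:
```python
from h import *
out=[];c=np.array([.5127,.2995])
for cam in ("top","scene"):
  fs=[bot.grab_frame(cam) for _ in range(6)];f=fs[0];im=np.mean([g["color"].astype(float) for g in fs],0).mean(2).astype(np.float32)
  N=300;mx=np.zeros((N,N),np.float32);my=mx.copy()
  for i in range(N):
    for j in range(N):
      u=pix(f,[c[0]+(150-i)*.05/150,c[1]+(150-j)*.05/150,.056]);mx[i,j],my[i,j]=u
  o=cv2.remap(im,mx,my,cv2.INTER_CUBIC)
  yy,xx=np.mgrid[:N,:N];rr=np.hypot(xx-150,yy-150)*.05/150;an=np.degrees(np.arctan2(150-xx,150-yy))
  for a in range(-180,180,15):
    m=(abs((an-a+180)%360-180)<5);print(a,[o[m&(rr>x)&(rr<x+.005)].mean().round(1) for x in (.026,.031,.035)],end=' ')
  print()
  lo,hi=np.percentile(o[rr<.038],[1,99.5]);out.append(np.clip((o-lo)/(hi-lo)*255,0,255))
cv2.imwrite("pics/v.png",np.hstack(out))
```

```text
-180 [np.float32(78.0), np.float32(76.9), np.float32(84.7)] -165 [np.float32(77.1), np.float32(76.4), np.float32(81.0)] -150 [np.float32(76.8), np.float32(76.7), np.float32(77.9)] -135 [np.float32(76.5), np.float32(76.7), np.float32(74.7)] -120 [np.float32(76.5), np.float32(76.9), np.float32(75.4)] -105 [np.float32(77.2), np.float32(77.4), np.float32(76.5)] -90 [np.float32(77.9), np.float32(77.5), np.float32(76.2)] -75 [np.float32(77.1), np.float32(76.9), np.float32(76.9)] -60 [np.float32(77.4), np.float32(77.0), np.float32(76.2)] -45 [np.float32(76.8), np.float32(76.9), np.float32(77.6)] -30 [np.float32(78.1), np.float32(78.4), np.float32(79.0)] -15 [np.float32(77.8), np.float32(77.8), np.float32(79.6)] 0 [np.float32(78.6), np.float32(78.9), np.float32(81.1)] 15 [np.float32(77.0), np.float32(77.3), np.float32(82.4)] 30 [np.float32(79.3), np.float32(81.3), np.float32(91.1)] 45 [np.float32(79.0), np.float32(81.3), np.float32(91.9)] 60 [np.float32(79.3), np.float32(82.5), np.float32(98.4)] 75 [np.float32(79.3), np.float32(83.7), np.float32(99.4)] 90 [np.float32(79.7), np.float32(85.1),
[... 1150 characters left out ...]
p.float32(71.3), np.float32(73.6), np.float32(73.0)] 45 [np.float32(71.7), np.float32(71.5), np.float32(72.8)] 60 [np.float32(71.2), np.float32(71.7), np.float32(80.1)] 75 [np.float32(72.0), np.float32(72.3), np.float32(86.4)] 90 [np.float32(72.6), np.float32(73.3), np.float32(85.4)] 105 [np.float32(71.4), np.float32(71.8), np.float32(74.4)] 120 [np.float32(70.6), np.float32(75.2), np.float32(99.2)] 135 [np.float32(71.1), np.float32(78.0), np.float32(103.0)] 150 [np.float32(70.3), np.float32(74.8), np.float32(96.9)] 165 [np.float32(68.9), np.float32(74.5), np.float32(93.3)] [ WARN:0@14.319] global loadsave.cpp:1063 imwrite_ Unsupported depth image for selected encoder is fallbacked to CV_8U.
```

View pics/v.png

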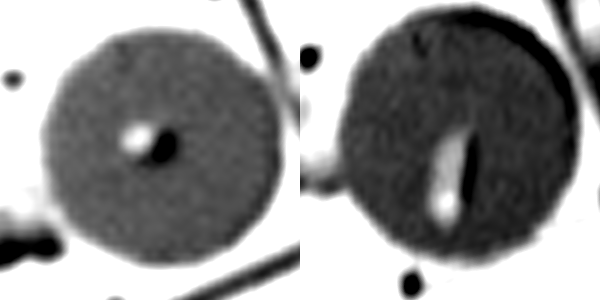

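The rib shows at v.png (122,50) in the top view and (418,42) in the scene view. Both give the valve's +x at about +23° in world, 35 mm from the centre, and the stubs agree. Now to the middle knob, whose nose is at about -5°.

Request:
{"name": "arm_command", "arguments": {"plan": [[[0,0,0.134],[0,0,0],8.5],[[0,0,0.134],[0,0,0],8.5],[[0,0,0.134],[0,0,0],7],[[0,0,0.133],[0,0,0],5],[[0,0,0],[3.37,-2.39,0],5],[[0,0,0],[3.37,-2.39,0],5],[[0,0,0],[3.37,-2.39,0],5],[[0,0,0],[3.37,-2.39,0],5],[[0,0,0],[3.37,-2.39,0],5],[[0,0,0],[0,0,4],5]]}}

```text
t: 8.3
tcp_pos: [0.5601, 0.0314, 0.3389]
orientation: [0.0, 0.999, -0.04, 0.008]
force: [0.4, -0.9, 0.7]
width: 0.0497
grasp_force: 0.0
```

Run:
```python
from h import *
go(.5535,.031,.041)
```

```text
t 8.3 tcp [0.5601 0.0314 0.3389] x-axis deg -4.55 tilt [ 0.016 -0.001 -1.   ] F [ 0.4 -0.9  0.7] w 0.0497 grip 0.0
delta cm [-0.88  0.1  14.27]
```

Request:
{"name": "arm_command", "arguments": {"plan": [[[0,0,0],[-0.2,0,3],5],[[0,0,0],[-0.2,0,3],5],[[0,0,0],[-0.2,0,3],5],[[0,0,0],[0,0,2],5],[[0,0,0],[0,0,0],5],[[0,0,0],[0,0,0],5],[[0,0,0],[0,0,0],5],[[0,0,0],[0,0,0],5],[[0,0,0],[0,0,0],5],[[0,0,0],[0,0,0],5]]}}

```text
t: 9.3
tcp_pos: [0.5491, 0.0302, 0.2235]
orientation: [0.0, 0.999, -0.041, 0.001]
force: [0.5, -0.5, -0.2]
width: 0.0501
grasp_force: 0.0
```

Run:
```python
from h import *
go(.5535,.031,.041)
```

```text
t 9.3 tcp [0.5491 0.0302 0.2235] x-axis deg -4.71 tilt [ 0.001 -0.    -1.   ] F [ 0.5 -0.5 -0.2] w 0.0501 grip 0.0
delta cm [ 0.43 -0.11  2.75]
```

Request:
{"name": "arm_command", "arguments": {"plan": [[[0,0,0],[0.43,-0.1,1.4],5],[[0,0,0],[0,0,1.35],5],[[0,0,0],[0,0,0],3],[[0,0,0],[0,0,0],1],[[0,0,0],[0,0,0],1],[[0,0,0],[0,0,0],1],[[0,0,0],[0,0,0],1],[[0,0,0],[0,0,0],1],[[0,0,0],[0,0,-2],1],[[0,0,0],[0,0,-3],1]]}}

```text
t: 10.3
tcp_pos: [0.5521, 0.031, 0.2436]
orientation: [-0.0, 0.999, -0.041, -0.003]
force: [0.6, 0.2, -0.2]
width: 0.0127
grasp_force: 61.5
```

Run:
```python
from h import *
go(.515,.296,.15)
for c in ("scene","top"):
  f=bot.grab_frame(c)
  for t in ("knob_nose","knob_bore","knob"):
    for r in bot.spot_point(f,t)[:4]:
      if .52<r["point"][0]<.6 and r["point"][1]<.07: print(c,t,round(r["confidence"],2),np.round(r["point"],4))
```

```text
t 10.3 tcp [0.5521 0.031  0.2436] x-axis deg -4.72 tilt [-0.005  0.001 -1.   ] F [ 0.6  0.2 -0.2] w 0.0127 grip 61.48448824882507
delta cm [ -5.91 -26.11  -6.11]
scene knob_nose 0.5 [0.5814 0.026  0.077 ]
scene knob_bore 0.53 [0.5531 0.0295 0.0666]
scene knob 0.58 [0.5471 0.0256 0.0474]
```

Request:
{"name": "arm_command", "arguments": {"plan": [[[0,0,-0.122],[0,0,-1.7],1],[[0,0,-0.122],[0,0,-1.7],1],[[0,0,-0.122],[0,0,-1.7],1],[[0,0,-0.121],[0,0,-1.7],1],[[0,0,0],[1.17,-4.3,0],1],[[0,0,0],[1.17,-4.3,0],1],[[0,0,0],[1.17,-4.3,0],1],[[0,0,0],[1.17,-4.3,0],1],[[0,0,0],[1.17,-4.3,0],1],[[0,0,0],[1.17,-4.3,0],1]]}}

```text
t: 11.7
tcp_pos: [0.5154, 0.2973, 0.3119]
orientation: [0.0, 0.98, 0.201, -0.001]
force: [0.8, 0.1, -0.5]
width: 0.0126
grasp_force: 61.5
```

Run:
```python
from h import *
bot.grab_frame("top");bot.grab_frame("top")
go(.515,.296,.149)
for c in ("scene","top"):
  f=bot.grab_frame(c)
  for t in ("knob_nose","knob_bore","spindle_tip","valve"):
    for r in bot.spot_point(f,t)[:4]:
      if r["point"][1]>.2 and r["point"][0]<.6: print(c,t,round(r["confidence"],2),np.round(r["point"],4))
  if c=="scene": save(f,"s5.png",(340,130,480,270),5)
  if c=="top": save(f,"t5.png",(140,170,260,290),5)
```

```text
t 11.8 tcp [0.5146 0.2999 0.312 ] x-axis deg 23.5 tilt [-0.002  0.001 -1.   ] F [ 0.  -0.3 -1.2] w 0.0129 grip 61.537824869155884
delta cm [-0.11  0.37  0.8 ]
scene knob_nose 0.53 [0.5406 0.3107 0.1424]
scene knob_bore 0.64 [0.5166 0.299  0.1318]
scene spindle_tip 0.51 [0.5157 0.2966 0.0844]
scene valve 0.88 [ 0.5124  0.2975 -0.0012]
top valve 0.78 [ 0.5129  0.302  -0.0015]
```

View pics/s5.png

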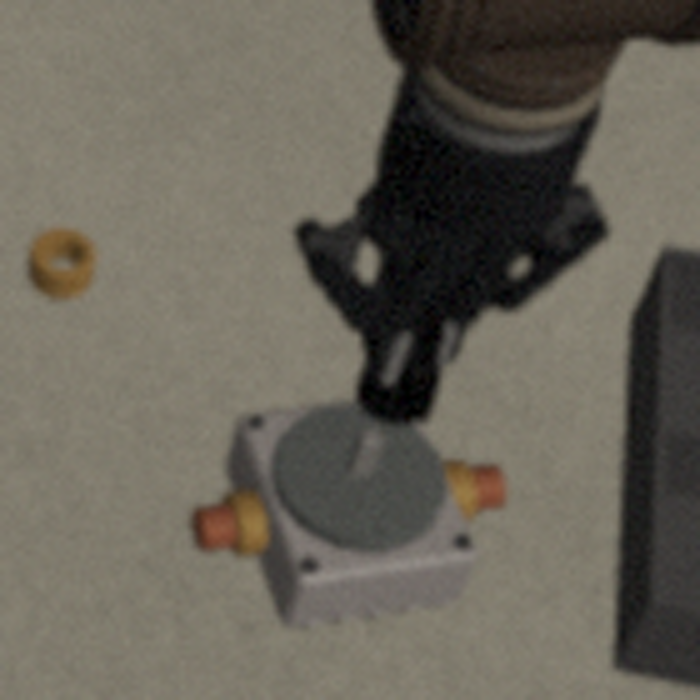

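The knob hangs beside the spindle: crop (398,405) against the spindle at (370,450). I fit the underside's silhouette in the scene view to see where the knob sits relative to the TCP.

```bash
cat > fit.py <<'E'
from h import *
from scipy.optimize import least_squares
def knobfit(off=.196,n=4):
    fs=[bot.grab_frame("scene") for _ in range(n)];f=fs[0];im=np.mean([g["color"].astype(float) for g in fs],0).mean(2)
    s,R=axes();z=s["tcp_pos"][2]-off;th=np.linspace(0,2*np.pi,200)
    circ=lambda c:np.array([pix(f,[c[0]+.017*np.cos(t),c[1]+.017*np.sin(t),z]) for t in th])
    p0=circ(s["tcp_pos"][:2]);u0=p0[:,0].mean();r0=p0[:,1].max();pts=[]
    for u in range(int(u0)-4,int(u0)+5):
        v=np.arange(int(r0)-12,int(r0)+13);col=im[v,u];dark=40
        k=[i for i in range(len(v)-1) if col[i]<dark<=col[i+1]]
        if k: i=k[-1];pts.append((u,v[i]+(dark-col[i])/(col[i+1]-col[i])))
    pts=np.array(pts);row=im[int(r0)-9,int(u0)-16:int(u0)+17]
    print("edge",pts.round(1).tolist());print("row",row.round().astype(int).tolist(),"u from",int(u0)-16,"v",int(r0)-9)
    def low(c):
        q=circ(c);q=q[q[:,1]>q[:,1].mean()];q=q[q[:,0].argsort()];return np.interp(pts[:,0],q[:,0],q[:,1])
    print("pred at tcp",low(s["tcp_pos"][:2]).round(1).tolist())
    X=R.apply([1,0,0])[:2]
    r=least_squares(lambda a:low(s["tcp_pos"][:2]+a[0]*X)-pts[:,1],[0.],diff_step=1e-3,x_scale=.01)
    print("shift along tool x mm",r.x*1e3,"rms px",np.sqrt((r.fun**2).mean()))
    return f,im,s
E
python3 - <<'E'
from fit import *
f,im,s=knobfit();go(.515,.2965,.149)
for x,y,z in ((.5155,.2965,.083),(.5155,.2965,.055)): print(pix(f,[x,y,z]))
E
```

```text
edge [[412.0, 212.7], [413.0, 213.3], [414.0, 213.7], [415.0, 213.8], [416.0, 214.1], [417.0, 214.1], [418.0, 214.0], [419.0, 213.8], [420.0, 213.7]]
row [124, 122, 123, 123, 123, 121, 123, 122, 117, 85, 38, 10, 15, 34, 55, 76, 75, 47, 14, 6, 10, 11, 12, 8, 18, 60, 104, 118, 120, 119, 118, 120, 120] u from 400 v 205
pred at tcp [213.3, 213.8, 214.2, 214.5, 214.7, 214.7, 214.7, 214.6, 214.3]
shift along tool x mm [-1.77581123] rms px 0.05366826238324035
t 12.5 tcp [0.5163 0.2954 0.3133] x-axis deg 23.16 tilt [ 0.  0. -1.] F [ 0.2 -0.6 -1.3] w 0.0124 grip 61.53696656227112
delta cm [-0.07 -0.15  0.93]
[413.50610112 217.32455222]
[411.11304784 224.17464002]
```

Request:
{"name": "arm_command", "arguments": {"plan": [[[0,0,0],[0.08,-0.14,0.9],1],[[0,0,0],[0,0,0.9],1],[[0,0,0],[0,0,0.9],1],[[0,0,0],[0,0,0.4],1],[[0,0,0],[0,0,0.2],1],[[0,0,0],[0,0,0.2],1],[[0,0,0],[0,0,0.1],1],[[0,0,0],[0,0,0.1],1],[[0,0,0],[0,0,0],1],[[0,0,0],[0,0,0],1]]}}

```text
t: 13.5
tcp_pos: [0.5165, 0.2973, 0.2769]
orientation: [-0.0, 0.98, 0.201, 0.0]
force: [-1.1, -0.6, 2.5]
width: 0.0129
grasp_force: 61.8
```

Run:
```python
from fit import *
go(.5165,.297,.108)
f=bot.grab_frame("scene");go(.5165,.297,.108);save(f,"s6.png",(375,180,455,250),8)
```

```text
t 13.5 tcp [0.5165 0.2973 0.2769] x-axis deg 23.19 tilt [ 0.001  0.    -1.   ] F [-1.1 -0.6  2.5] w 0.0129 grip 61.82689547538757
delta cm [-0.01  0.03  1.39]
t 13.55 tcp [0.5165 0.2973 0.2769] x-axis deg 23.2 tilt [ 0.001  0.    -1.   ] F [-0.7  0.3  2.2] w 0.0127 grip 61.8310546875
delta cm [-0.01  0.03  1.39]
```

View pics/s6.png

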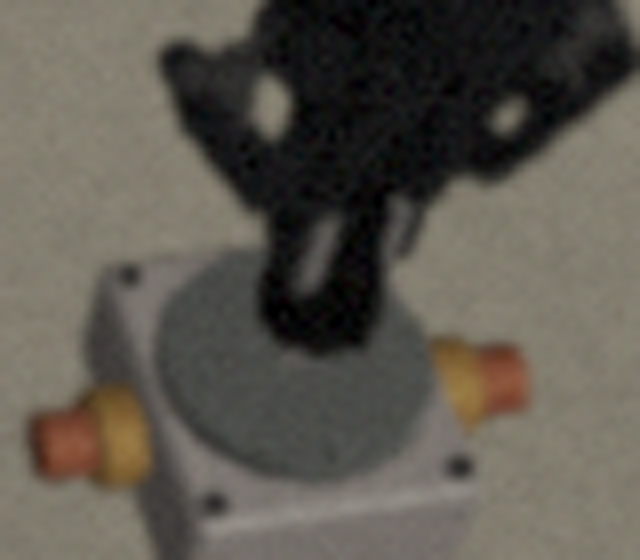

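Rib visible at crop (330,452). There is light contact at the expected tip height, and the reaction points to -x. I nudge and press a little.

Request:
{"name": "arm_command", "arguments": {"plan": [[[0,0,0],[-0.1,0,0],1],[[0,0,0],[0,0,0.05],1],[[0,0,0],[0,0,0.05],1],[[0,0,0],[0,0,0.05],1],[[0,0,0],[0,0,0.05],1],[[0,0,0],[0,0,0.05],1],[[0,0,0],[0,0,0.05],1],[[0,0,0],[0,0,0],1],[[0,0,0],[0,0,0],1],[[0,0,0],[0,0,0],1]]}}

```text
t: 14.55
tcp_pos: [0.5155, 0.297, 0.2734]
orientation: [-0.0, 0.98, 0.201, 0.0]
force: [-0.2, 1.2, 4.9]
width: 0.0126
grasp_force: 62.3
```

Request:
{"name": "arm_command", "arguments": {"plan": [[[0,0,0],[0.01,-0.03,0],1],[[0,0,0],[0.01,-0.03,0],1],[[0,0,0],[0.01,-0.03,0],1],[[0,0,0],[0.01,-0.03,0],1],[[0,0,0],[0.01,-0.03,0],1],[[0,0,0],[0,0,0],1],[[0,0,0],[0,0,0],1],[[0,0,0],[0,0,0],1],[[0,0,0],[0,0,0],1],[[0,0,0],[0,0,0],1]]}}

```text
t: 15.55
tcp_pos: [0.515, 0.2983, 0.2728]
orientation: [0.0, 0.98, 0.201, -0.001]
force: [-1.7, -0.8, -2.0]
width: 0.0125
grasp_force: 61.3
```

Run:
```python
from fit import *
F=[]
knobfit(off=.196)
for i in range(4): bot.grab_frame("scene");F.append(bot.get_state()["force"])
print(np.mean(F,0))
go(.515,.296,.1)
```

```text
edge [[409.0, 222.3], [410.0, 222.9], [411.0, 223.1], [412.0, 223.5], [413.0, 223.9], [414.0, 224.1], [415.0, 224.2], [416.0, 224.2], [417.0, 223.8]]
row [102, 85, 75, 72, 73, 72, 74, 73, 72, 70, 53, 21, 6, 22, 40, 61, 86, 82, 46, 12, 8, 8, 11, 13, 12, 34, 79, 111, 121, 124, 124, 122, 122] u from 397 v 215
pred at tcp [222.8, 223.5, 224.0, 224.3, 224.6, 224.8, 224.8, 224.7, 224.5]
shift along tool x mm [-2.09654551] rms px 0.1616379128898077
[-2.00644019 -2.41836667 -2.36170151]
t 15.95 tcp [0.515  0.2983 0.2728] x-axis deg 23.2 tilt [-0.001 -0.001 -1.   ] F [-2.1 -2.9 -3.3] w 0.0125 grip 61.19918704032898
delta cm [-0.09  0.21  1.78]
```

The force dropped to -2 N, so the bore has dropped over the spindle. I relieve the side force and go down.

Request:
{"name": "arm_command", "arguments": {"plan": [[[0,0,0],[-0.05,0.03,0],1],[[0,0,0],[0,0,0.1],1],[[0,0,0],[0,0,0.1],1],[[0,0,0],[0,0,0.1],1],[[0,0,0],[0,0,0.1],1],[[0,0,0],[0,0,0.1],1],[[0,0,0],[0,0,0.1],1],[[0,0,0],[0,0,0.1],1],[[0,0,0],[0,0,0],1],[[0,0,0],[0,0,0],1]]}}

```text
t: 16.95
tcp_pos: [0.5149, 0.298, 0.2661]
orientation: [-0.0, 0.98, 0.201, -0.0]
force: [-3.1, -2.3, 1.1]
width: 0.0128
grasp_force: 61.9
```

Request:
{"name": "arm_command", "arguments": {"plan": [[[0,0,0],[-0.06,0,0],1],[[0,0,0],[0,0,0],1],[[0,0,0],[0,0,0.1],1],[[0,0,0],[0,0,0.1],1],[[0,0,0],[0,0,0.1],1],[[0,0,0],[0,0,0.1],1],[[0,0,0],[0,0,0],1],[[0,0,0],[0,0,0],1],[[0,0,0],[0,0,0],1],[[0,0,0],[0,0,0],1]]}}

```text
t: 17.95
tcp_pos: [0.5145, 0.2978, 0.2624]
orientation: [-0.0, 0.98, 0.201, 0.0]
force: [-1.3, -0.6, 1.2]
width: 0.0125
grasp_force: 61.8
```

Request:
{"name": "arm_command", "arguments": {"plan": [[[0,0,0],[0,0,0.1],1],[[0,0,0],[0,0,0.1],1],[[0,0,0],[0,0,0.1],1],[[0,0,0],[0,0,0.1],1],[[0,0,0],[0,0,0.1],1],[[0,0,0],[0,0,0.05],1],[[0,0,0],[0,0,0],1],[[0,0,0],[0,0,0],1],[[0,0,0],[0,0,0],1],[[0,0,0],[0,0,0],1]]}}

```text
t: 18.95
tcp_pos: [0.5147, 0.2979, 0.2577]
orientation: [-0.0, 0.98, 0.201, 0.0]
force: [-2.7, -1.4, 7.0]
width: 0.013
grasp_force: 62.4
```

Request:
{"name": "arm_command", "arguments": {"plan": [[[0,0,0],[-0.03,0,0.05],1],[[0,0,0],[0,0,0.05],1],[[0,0,0],[0,0,0.05],1],[[0,0,0],[0,0,0.05],1],[[0,0,0],[0,0,0],1],[[0,0,0],[0,0,0],1],[[0,0,0],[0,0,0],1],[[0,0,0],[0,0,0],1],[[0,0,0],[0,0,0],1],[[0,0,0],[0,0,0],1]]}}

```text
t: 19.95
tcp_pos: [0.5146, 0.2979, 0.2563]
orientation: [-0.0, 0.98, 0.201, 0.001]
force: [-2.9, -1.3, 9.0]
width: 0.0126
grasp_force: 62.8
```

Request:
{"name": "arm_command", "arguments": {"plan": [[[0,0,0],[0,0,0.05],1],[[0,0,0],[0,0,0.05],1],[[0,0,0],[0,0,0.05],1],[[0,0,0],[0,0,0.05],1],[[0,0,0],[0,0,0],1],[[0,0,0],[0,0,0],1],[[0,0,0],[0,0,0],1],[[0,0,0],[0,0,0],1],[[0,0,0],[0,0,0],1],[[0,0,0],[0,0,0],1]]}}

```text
t: 20.95
tcp_pos: [0.5148, 0.298, 0.2562]
orientation: [0.0, 0.98, 0.201, 0.001]
force: [-6.2, -3.0, 15.5]
width: 0.0126
grasp_force: 63.9
```

Run:
```python
from fit import *
F=[];f,im,s=knobfit();
for c in ("scene","top"):
  f=bot.grab_frame(c)
  for t in ("lever_grip","notch","knob_bore","knob_nose"):
    for r in bot.spot_point(f,t)[:3]:
      if r["point"][0]<.6: print(c,t,round(r["confidence"],2),np.round(r["point"],4))
  F.append(bot.get_state()["force"])
print(F);go(.515,.296,.1)
f=bot.grab_frame("scene");A=f["color"][155:225,175:245]; B=f["color"][185:255,370:440]
z=lambda i:cv2.resize(i[:,:,::-1],(390,390),interpolation=3);cv2.imwrite("pics/e.png",np.hstack([z(A),z(B)]))
```

```text
edge [[408.0, 226.5], [409.0, 227.2], [410.0, 227.7], [411.0, 227.9], [412.0, 228.2], [413.0, 228.2], [414.0, 228.0], [415.0, 227.9], [416.0, 227.8]]
row [73, 72, 73, 73, 74, 74, 74, 73, 76, 67, 39, 11, 15, 24, 46, 72, 86, 69, 32, 9, 8, 15, 15, 11, 20, 50, 71, 77, 75, 82, 96, 113, 120] u from 396 v 219
pred at tcp [227.1, 227.7, 228.1, 228.4, 228.6, 228.7, 228.7, 228.6, 228.3]
shift along tool x mm [-1.58898374] rms px 0.09993268887018919
scene lever_grip 0.73 [ 0.5252 -0.2042  0.0973]
scene notch 0.94 [ 0.5294 -0.2081  0.0926]
scene knob_bore 0.6 [0.5195 0.2982 0.0778]
scene knob_bore 0.5 [0.5204 0.1002 0.0123]
scene knob_nose 0.7 [0.5148 0.1221 0.0231]
scene knob_nose 0.62 [0.5442 0.3063 0.0885]
top lever_grip 0.68 [ 0.5264 -0.2051  0.0979]
top notch 0.95 [ 0.5256 -0.2082  0.0944]
top knob_bore 0.45 [0.5157 0.0987 0.0132]
top knob_nose 0.41 [0.5242 0.1221 0.0176]
top knob_nose 0.36 [ 0.387  -0.1276  0.0013]
[array([-6.17259604, -3.41059261, 15.39824188]), array([-6.01803133, -2.44935552, 16.21284905])]
t 21.65 tcp [0.5148 0.298  0.2561] x-axis deg 23.21 tilt [ 0.001  0.    -1.   ] F [-6.  -2.4 16.2] w 0.0131 grip 63.888537883758545
delta cm [-0.06  0.19  0.11]
```

View pics/e.png

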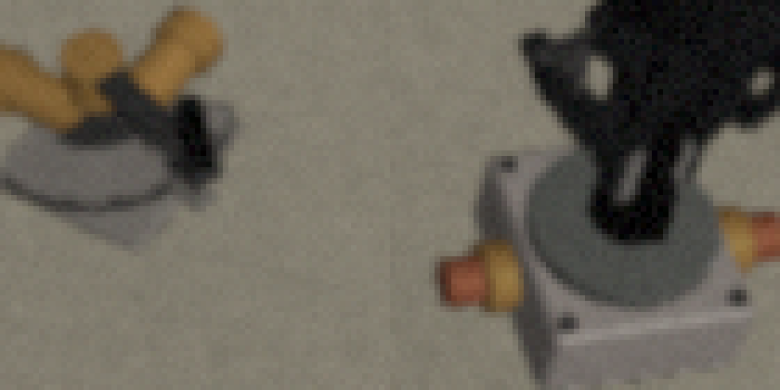

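The press hit a hard stop at TCP z 0.256. The predicted height with the knob fully on and the spindle fully in was 0.257. The press force is about 16 N. The picture shows the lever at its rib (left, (195,140)) and the knob low on the spindle (right, (630,205)). I hand it in.

```bash
python3 -c "
from workcell import bot
print(bot.close_job())"
```

```text
the job is handed in; nothing more can be done
None
```

I handed the job in with the lever in its marked notch and the middle-sized knob fully on the spindle, held pressed to the hard stop at about 16 N; no verdict came back.

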